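# Pack the stapler under the organiser's cantilever tray

### The arm

A 7-joint arm with a two-finger parallel gripper is mounted at the origin on the work surface. World frame = base frame: x ahead of the robot, y to its left, z up, the work surface at z = 0. Lengths are in m, angles in rad, forces in N, time in s.
With the tool pointing down it reaches from about 0.425 to 0.975 m from the base axis. Payload 16.7 kg.
Tool frame: the origin (TCP) lies at the very end of the fingers, on their centre line; the grasp point (between the pads) lies 19 mm behind it; z points along the fingers, y is the line along which they close (so a half turn about z gives the same grasp; the last joint's range is limited). The gripper opens to 85 mm and grips with 20 to 120 N. Pads are 22 mm wide; open, the fingers measure 114 mm over their backs; the gripper's body (76 mm by 85 mm) begins 54 mm behind the grasp point. The pads swing forward as they close: fully open they stand 13 mm farther back than shut.
Start: joints at [-1.319, 0.426, 0.074, 1.606, -0.034, 1.111, -0.067], TCP at [0.263, 0.621, 0.231] pointing down, gripper open.
Joint ranges: [-2.85, 2.85], [-0.5, 2.14], [-1.23, 1.37], [0.21, 2.46], [-1.02, 4.16], [0.16, 2.05], [-2.73, 2.73]. Speed limits (rad/s): [1.89, 1.89, 2.39, 2.39, 3.01, 3.01, 3.01].

### API

Orientations are given as a unit quaternion [w, x, y, z].
In Python, from workcell import ctrl gives the robot as it stands. The module is installed in compiled form; this text tells all that it offers. Calls block until the motion is done:
- ctrl.move_ptp(position, orientation): joint-space move of the TCP to a pose.
- ctrl.move_l(position, speed=0.15, rot=None, threshold=None): straight line of the TCP; rot=None keeps the orientation; speed is the mean speed in m/s. With threshold (N) it stops when the force on the tool has changed by that much, and returns True; else False.
- ctrl.set_joints(angles): joint-space move.
- ctrl.set_gripper(opening): opening from 0.0 (shut) to 1.0 (fully open); the grip force is fixed at half the most; returns when the fingers have stopped.
- ctrl.dwell(seconds).
- ctrl.inverse_kinematics(position, orientation): joint angles nearest the present ones, or None.
- ctrl.read_state(): the state.
- ctrl.snapshot(name): name is "scene" or "side" or "wrist"; returns the picture (480x640x3 uint8, red, green, blue); there is no depth.
- ctrl.camera_info(name): a dict with "K" (3x3 intrinsics, pixels), "T" (4x4, takes a point from camera to world coordinates); the wrist camera has in their place "hand_eye" (4x4, takes a point from camera to tool coordinates, whose origin is the TCP and whose axes are the flange's). Camera axes: x right, y up, looking along -z (the intrinsics and any distortion apply to the point x, -y, -z); pixel columns grow to the right and rows downward; lengths in m; the calibration is good to about 2 mm. A picture is of the moment at which its call begins: read the wrist's pose just before it. camera_info takes no time and is no camera call.
A pose or a line that the arm cannot do raises ctrl.IKError and nothing moves.
- ctrl.close_job(): hands the job in; it is judged then, once.
Trained networks look in the newest picture that a camera, given by its name, has taken for a name from the list of things; names that differ only in an ending like _2 or _b are one class to them, and where a whole thing is asked for, a point or a joint stands for the part that bears it (a point fixed in the world has none). Each returns a list of dicts, best first, with "p" (0 to 1); they miss things now and then, are a little off and sometimes report something else, mostly with a low value. They report only what shows in the picture. A call takes as long as a camera call.
- ctrl.cut_out(camera, name): "region" (480x640 bool, what is visible of it).
- ctrl.tip_of(camera, name): "xyz" ([x, y, z] in m, in world coordinates, good to about 4 mm: a listed point, or the origin of a listed thing).
The state is a dict: "time_s": time; "q": joint angles; "dq": joint speeds; "effort": joint torques, N m; "tool_pos": TCP position; "ee_rot": TCP orientation; "contact_force": force on the tool from outside, world axes, zero at the start; "moment": the same for the moment, N m; "opening": opening from 0.0 (shut) to 1.0 (fully open); "grasp_force": force on a finger pad.
Only numpy, scipy, OpenCV 4.12 (cv2) and the standard library are available. Lean on these libraries where they do the work, as an engineer would, in place of code of your own. Each camera call takes 0.05 s, during which the arm holds its last target. There are 200 camera calls.

### The job

Put the green stapler away in the desk organiser: lift the white top tray by its orange handle and swing it up and back until it rests fully open, stand the stapler on its base flat on the floor of the large right compartment, let go of it, then bring the tray back down until it is fully closed. Guide the tray all the way in both directions instead of letting it fall, set the stapler down gently instead of dropping it, keep the small things in the tray and in the left compartment where they belong, and leave everything else on the desk alone.

Things in the scene. Friction and masses are not known exactly. Their poses are not given: they have to be found in the camera images.
- tray_handle (a point): Centre of the orange bar handle over the middle of the white top tray: 108 mm long along y, 12 mm thick (x), 12 mm high, its underside 49 mm above the tray's inner floor; the tray is empty for 48 mm either side of it along y. x points to the organiser's back (away from the robot), z up; axes keep their directions as the tray moves. 135 mm above the desk when closed.
- tray_floor (a point): Centre of the inner floor of the white top tray (144 mm along x, 240 mm along y, 30 mm high, walls 3 mm), 55 mm straight below tray_handle. The tray hangs on parallel steel arms at both ends: it stays level and each point of it moves on an arc of 90 mm radius in the organiser's x-z plane. With its contents 0.45 kg. Axes as tray_handle.
- tray_arms (a joint): Angle of the tray's arms, rad: 0 closed, 2.09 (120 deg) fully open, a stop at each. At q, with a = 150 deg - q, the tray has moved from closed by 90 mm x (cos a - cos 150) along x (to the back) and 90 mm x (sin a - 0.5) up: it rises 45 mm by half-way, then comes down, ending 156 mm farther back at its first height. Turns freely; falls by its weight to the nearer stop and stays.
- organiser_base (a point): Centre of the underside of the grey organiser, fixed to the desk: open box 150 mm along x, 240 mm along y, 75 mm high, walls 4 mm; x to its back, y to its left, z up. The closed tray covers it, 2 mm above its rim. A divider 40 mm left (+y) of this point parts a small left compartment from the large right one.
- bay (a point): Centre of the inner floor of the organiser's large right compartment, under the tray: clear space 142 mm along x, 156 mm along y, centred here in x and y, floor 5 mm above the desk and 70 mm deep to the rim. Axes as organiser_base. 72 mm free under the closed tray.
- stapler_mid (a point): Middle of the small stapler (half-way up, 24 mm above its underside): black base 105 mm long (along its x) and 32 mm wide, lime-green top 100 mm long and 28 mm wide between 30 and 48 mm above its underside, narrower steel magazine between; 48 mm high, about 0.14 kg. z points up from its base.
- eraser_mid (a point): Middle of a blue eraser, 40 x 20 x 12 mm, lying loose in the left cell of the tray.
- clip_box_mid (a point): Middle of a flat red clip box with a white label on top, 45 x 35 x 14 mm, lying loose in the right cell of the tray.
- staple_pack_mid (a point): Middle of a cardboard pack of staples, 55 x 35 x 30 mm, in the small left compartment.
- tape_roll_mid (a point): Bystander: flat yellow roll of tape, 60 mm across, 18 mm high. The point is its middle, half-way up.
- note_cube_mid (a point): Bystander: yellow and red block of notes, 50 x 50 x 32 mm. The point is its middle, half-way up.
- mug_mid (a point): Bystander: blue mug, 76 mm across, 90 mm high. The point is its middle, half-way up.
- phone_mid (a point): Bystander: flat white mobile phone with a black screen, 150 x 72 x 9 mm, lying face up. The point is its middle, half-way up.

How it is judged:
On the way, in this order (a step that is already met when the one before it is completed fails the run):
1. the tray is swung fully open (within 0.2 rad of its stop) (value of joint tray_arms above 1.89 rad), for 0.2 s.
2. the stapler stands on its base on the floor of the right compartment, released, with the tray still open (value of joint tray_arms above 1.7 rad and contact force between the fingers and stapler below 0.3 N and x of stapler_mid in the frame of bay between -0.06 and 0.06 m and y of stapler_mid in the frame of bay between -0.065 and 0.065 m and z of stapler_mid in the frame of bay between 0.016 and 0.031 m and angle between stapler_mid's own z axis and vertical below 0.15 rad and linear speed of stapler below 0.03 m/s), for 0.2 s.
3. the tray is down, within 0.08 rad of closed (value of joint tray_arms below 0.08 rad), for 0.2 s.
At the end, for the whole second after the job is handed in: Tray closed (within 0.08 rad), at rest; stapler upright (0.15 rad) on the right compartment's floor, its middle within 60 mm (x), 65 mm (y) of the centre; eraser and clip box in the tray, staple pack in the left compartment; tape, notes, mug and phone within 30 mm of their start (value of joint tray_arms below 0.08 rad and x of stapler_mid in the frame of bay between -0.06 and 0.06 m and y of stapler_mid in the frame of bay between -0.065 and 0.065 m and z of stapler_mid in the frame of bay between 0.016 and 0.031 m and angle between stapler_mid's own z axis and vertical below 0.15 rad and x of eraser_mid in the frame of tray_floor between -0.07 and 0.07 m and y of eraser_mid in the frame of tray_floor between -0.118 and 0.118 m and z of eraser_mid in the frame of tray_floor between 0 and 0.03 m and x of clip_box_mid in the frame of tray_floor between -0.07 and 0.07 m and y of clip_box_mid in the frame of tray_floor between -0.118 and 0.118 m and z of clip_box_mid in the frame of tray_floor between 0 and 0.03 m and x of staple_pack_mid in the frame of organiser_base between -0.072 and 0.072 m and y of staple_pack_mid in the frame of organiser_base between -0.118 and 0.118 m and z of staple_pack_mid in the frame of organiser_base between 0 and 0.06 m and y of staple_pack_mid in the frame of organiser_base above 0.042 m and linear speed of stapler below 0.03 m/s and velocity of joint tray_arms between -0.1 and 0.1 rad/s and distance of each of tape_roll_mid, note_cube_mid, mug_mid, phone_mid from where it was at the start of the episode below 0.03 m); the robot touches nothing.
It fails at once if the tray falls or is flung, either way (faster than 4.5 rad/s, about 0.4 m/s) (velocity of joint tray_arms above 4.5 rad/s or velocity of joint tray_arms below -4.5 rad/s).
It fails at once if the stapler is dropped into the compartment (faster than 0.6 m/s below its rim) (linear speed of stapler above 0.6 m/s and horizontal distance between stapler_mid and bay below 0.1 m and z of stapler_mid in the frame of bay below 0.07 m).
It fails at once if a bystander on the desk is pushed more than 50 mm (distance of any of tape_roll_mid, note_cube_mid, mug_mid, phone_mid from where it was at the start of the episode above 0.05 m).
It also fails if it takes over 72 s, if anything falls off the work surface, if the arm or the gripper's body presses on something with over 40 N, if the wrist force passes 120 N, or if a joint passes its speed limit or range.

## Working session

There is one attempt and no reset: what is moved stays moved. The work goes in short steps, each a Python script; the robot and the scene stay as the last script left them, time stands still between calls to the robot, and variables do not carry over. Pictures are saved under pics/ and viewed, at most 10 in all, crops included, and the job is handed in when it is done.

```bash
mkdir -p pics; python3 - <<'E'
from workcell import ctrl
import cv2,numpy as np
ims=[]
for c in ["scene","side"]:
    im=ctrl.snapshot(c); ims.append(im)
    for n in ["tray_handle","tray_floor","organiser_base","bay","stapler_mid","mug_mid","phone_mid","note_cube_mid","tape_roll_mid"]:
        r=ctrl.tip_of(c,n)
        print(c,n,[(np.round(d["xyz"],3).tolist(),round(d["p"],2)) for d in r[:2]])
cv2.imwrite("pics/a.png",cv2.resize(np.vstack(ims),(0,0),fx=.625,fy=.625)[:,:,::-1])
s=ctrl.read_state();print(s["time_s"],s["ee_rot"],s["tool_pos"])
E
```

```text
scene tray_handle [([0.487, 0.057, 0.135], 0.73)]
scene tray_floor [([0.488, 0.062, 0.081], 0.92)]
scene organiser_base [([0.483, 0.058, 0.001], 0.74)]
scene bay [([0.476, 0.018, 0.01], 0.64)]
scene stapler_mid [([0.583, -0.21, 0.025], 0.7)]
scene mug_mid [([0.431, 0.4, 0.042], 0.75)]
scene phone_mid [([0.596, 0.376, 0.002], 0.76)]
scene note_cube_mid [([0.45, -0.219, 0.015], 0.58)]
scene tape_roll_mid [([0.501, -0.396, 0.008], 0.59)]
side tray_handle [([0.484, 0.058, 0.134], 0.98)]
side tray_floor [([0.485, 0.055, 0.084], 0.59)]
side organiser_base [([0.506, -0.399, 0.007], 0.22)]
side bay []
side stapler_mid [([0.583, -0.212, 0.024], 0.66)]
side mug_mid [([0.428, 0.402, 0.042], 0.76), ([0.581, -0.213, 0.025], 0.74)]
side phone_mid [([0.598, 0.381, 0.003], 0.78)]
side note_cube_mid [([0.448, -0.218, 0.018], 0.98)]
side tape_roll_mid [([0.506, -0.401, 0.007], 0.72), ([0.47, -0.019, 0.09], 0.57)]
1.0 [-3.97930850e-06  1.99106625e-01  9.79977832e-01 -1.05627127e-05] [0.26338331 0.62146908 0.23132279]
```

View pics/a.png

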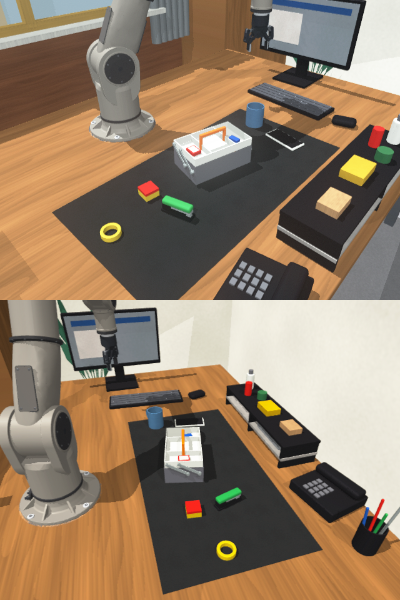

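```bash
cat > h.py <<'E'
from workcell import ctrl
import numpy as np, cv2
from scipy.spatial.transform import Rotation as R
def quat(psi):
    "tool down, tool y along world angle psi"
    y=np.array([np.cos(psi),np.sin(psi),0]); z=np.array([0,0,-1.])
    q=R.from_matrix(np.c_[np.cross(y,z),y,z]).as_quat()
    return np.r_[q[3],q[:3]]
def cam(c,s=None):
    i=ctrl.camera_info(c)
    if c!="wrist": return i["K"],np.array(i["T"]),i
    q=s["ee_rot"]; T=np.eye(4); T[:3,:3]=R.from_quat([q[1],q[2],q[3],q[0]]).as_matrix(); T[:3,3]=s["tool_pos"]
    return i["K"],T@np.array(i["hand_eye"]),i
def ray(uv,K,T,z,dist=None):
    p=cv2.undistortPoints(np.float64(uv).reshape(-1,1,2),np.array(K),dist)[:,0]
    d=np.c_[p[:,0],-p[:,1],-np.ones(len(p))]@T[:3,:3].T; o=T[:3,3]
    return (o+d*((z-o[2])/d[:,2])[:,None])[:,:2]
def rect(mask,K,T,z,dist=None):
    "min area rect of a region's pixels laid on the plane z: centre, long side, short side, long axis angle"
    n,l,st,_=cv2.connectedComponentsWithStats(mask.astype(np.uint8)); k=1+np.argmax(st[1:,4])
    v,u=np.nonzero(l==k); P=ray(np.c_[u,v],K,T,z,dist)
    c,(w,h),_=cv2.minAreaRect(np.float32(P*1000)); B=cv2.boxPoints(cv2.minAreaRect(np.float32(P*1000)))
    e=[B[1]-B[0],B[2]-B[1]]; e=max(e,key=np.linalg.norm)
    return np.array(c)/1000,max(w,h),min(w,h),np.degrees(np.arctan2(e[1],e[0]))%180
E
python3 - <<'E'
from h import *
print({k:np.shape(v) for k,v in ctrl.camera_info("wrist").items()})
ps=[]
for name,xyz in [("stapler_mid",(.53,-.2,.30)),("tray_handle",(.46,.05,.36))]:
    ctrl.move_ptp(xyz,quat(-.17)); s=ctrl.read_state()
    im=ctrl.snapshot("wrist"); K,T,i=cam("wrist",s); d=i.get("dist",i.get("distortion"))
    ps.append(im)
    for n in ["tray_handle","tray_floor","bay","organiser_base","stapler_mid"]:
        print(n,[(np.round(r["xyz"],3).tolist(),round(r["p"],2)) for r in ctrl.tip_of("wrist",n)[:2]])
    for r in ctrl.cut_out("wrist",name)[:2]: print(name,r["p"],rect(r["region"],K,T,.048 if name[0]=="s" else .141,d))
    hsv=cv2.cvtColor(im,cv2.COLOR_RGB2HSV)
    m=cv2.inRange(hsv,(45,120,60),(80,255,255)) if name[0]=="s" else cv2.inRange(hsv,(8,150,120),(20,255,255))
    print("colour",m.sum()/255,rect(m,K,T,.053-.005 if name[0]=="s" else .141,d))
    print(s["time_s"],np.round(s["q"],2))
cv2.imwrite("pics/b.png",cv2.resize(np.vstack(ps),(0,0),fx=.625,fy=.625)[:,:,::-1])
E
```

```text
{'K': (3, 3), 'hand_eye': (4, 4)}
tray_handle []
tray_floor []
bay []
organiser_base []
stapler_mid [([0.582, -0.209, 0.024], 0.7)]
stapler_mid 0.82 (array([ 0.57899146, -0.2036794 ]), 98.18006896972656, 37.910316467285156, np.float32(15.255481))
colour 2082.0 (array([ 0.58040375, -0.20721768]), 100.7638931274414, 31.07154083251953, np.float32(15.641009))
4.0417 [-0.67  0.37  1.19  1.81 -0.36  1.21  0.46]
tray_handle [([0.48, 0.055, 0.133], 0.82)]
tray_floor [([0.486, 0.055, 0.08], 0.88), ([0.583, -0.209, 0.024], 0.56)]
bay []
organiser_base []
stapler_mid [([0.581, -0.204, 0.02], 0.91)]
tray_handle 0.67 (array([ 0.50380063, -0.244186  ]), 33.65460205078125, 16.275772094726562, np.float32(141.30008))
tray_handle 0.58 (array([0.48338507, 0.06513936]), 223.2626495361328, 133.2978973388672, np.float32(76.31054))
colour 85714.0 (array([0.15727258, 0.0360101 ]), 522.6537475585938, 394.5315246582031, np.float32(86.73754))
5.4333 [-1.35 -0.17  1.    1.92  0.15  1.31 -0.56]
```

View pics/b.png

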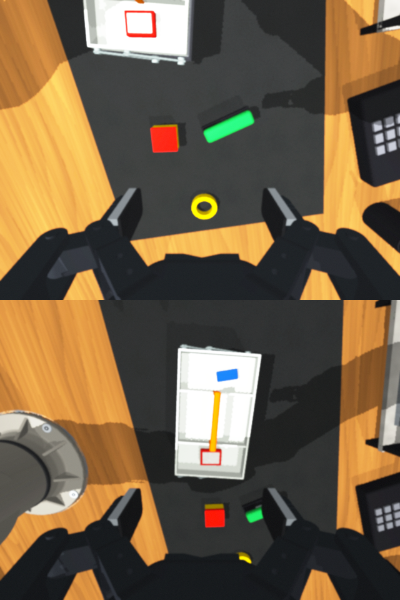

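```bash
python3 - <<'E'
from h import *
s=ctrl.read_state(); im=ctrl.snapshot("wrist"); K,T,i=cam("wrist",s)
hsv=cv2.cvtColor(im,cv2.COLOR_RGB2HSV); m=cv2.inRange(hsv,(8,170,120),(22,255,255)); r=np.zeros_like(m); r[135:255,325:370]=m[135:255,325:370]
print(r.sum()/255,rect(r,K,T,.141), "z135",rect(r,K,T,.135))
w=cv2.inRange(hsv,(0,0,150),(179,60,255)); rr=np.zeros_like(w); rr[60:300,260:440]=w[60:300,260:440]
print("tray rim",rect(rr,K,T,.11))
E
```

```text
398.0 (array([0.48345816, 0.05941853]), 106.56881713867188, 12.82689380645752, np.float32(77.15123)) z135 (array([0.48362595, 0.05829819]), 108.33826446533203, 13.039840698242188, np.float32(77.15126))
tray rim (array([0.48512692, 0.06143407]), 246.22695922851562, 145.41273498535156, np.float32(76.37805))
```

```bash
cat >> h.py <<'E'
YAW=-0.232; X=np.array([np.cos(YAW),np.sin(YAW),0]); Y=np.array([-X[1],X[0],0]); H0=np.array([.484,.0585,.135])
def arc(q):
    a=np.radians(150)-q
    return .09*(np.cos(a)-np.cos(np.radians(150)))*X+np.array([0,0,.09*(np.sin(a)-.5)])
def rep(*t):
    s=ctrl.read_state(); print(*t,round(s["time_s"],1),np.round(s["tool_pos"],4),"F",np.round(s["contact_force"],1),"op",round(s["opening"],3),"g",round(s["grasp_force"],1)); return s
E
python3 - <<'E'
from h import *
g=H0-[0,0,.018]
ctrl.move_ptp(g+[0,0,.08],quat(YAW)); rep()
ctrl.move_l(g,.1,threshold=15); rep("down")
ctrl.set_gripper(0.); s=rep("grip")
p0=g.copy()
try:
    for q in np.radians(np.arange(10,119,12)):
        ctrl.move_l(p0+arc(q),.1); s=rep(round(q,2))
        if np.linalg.norm(s["contact_force"])>45: break
except ctrl.IKError as e: print("IK",e,q)
E
```

```text
6.7 [0.4843 0.0586 0.1976] F [ 0.4 -0.6  0.3] op 0.997 g 0.0
down 7.6 [0.4844 0.0585 0.1175] F [-0.5 -0.2 -0.3] op 1.0 g 0.0
grip 8.3 [0.4853 0.0583 0.1174] F [ 6.4 -1.9 -3. ] op 0.124 g 60.9
0.17 8.6 [0.4938 0.0562 0.1301] F [  7.6  -1.1 -11.1] op 0.126 g 59.9
0.38 8.9 [0.5064 0.0531 0.1429] F [  7.   -1.3 -11.2] op 0.128 g 59.7
0.59 9.3 [0.5216 0.0494 0.1528] F [ 1.2  0.7 -7.5] op 0.124 g 60.4
0.8 9.6 [0.5387 0.0454 0.1593] F [-1.4 -1.2  0.9] op 0.123 g 61.6
1.01 9.9 [0.5571 0.041  0.1622] F [-0.6 -1.7  5.1] op 0.127 g 62.2
1.22 10.3 [0.5756 0.0365 0.161 ] F [ 0.8 -2.8  6.5] op 0.125 g 62.4
1.43 10.6 [0.5934 0.0322 0.1559] F [ 3.3 -4.6  5.7] op 0.128 g 62.3
1.64 11.0 [0.6097 0.0283 0.1471] F [ 4.8 -4.8  4.1] op 0.128 g 62.1
1.85 11.3 [0.6239 0.0248 0.135 ] F [ 6.3 -5.5  2.9] op 0.127 g 61.9
2.06 11.7 [0.6352 0.0222 0.1201] F [ 6.9 -5.9  0.6] op 0.125 g 61.7
```

```bash
python3 - <<'E'
from h import *
p0=H0-[0,0,.018]
ctrl.move_l(p0+arc(2.094),.03,threshold=15); rep("stop")
ctrl.set_gripper(1.); s=rep("rel")
p=np.array(s["tool_pos"]); ctrl.move_l(p+[0,0,.10],.15)
ctrl.move_ptp([.55,-.19,.25],quat(np.radians(-74.4))); s=rep("hover")
im=ctrl.snapshot("wrist"); K,T,i=cam("wrist",s)
m=cv2.inRange(cv2.cvtColor(im,cv2.COLOR_RGB2HSV),(45,120,60),(80,255,255)); print(rect(m,K,T,.048))
print([np.round(r["xyz"],3) for r in ctrl.tip_of("wrist","stapler_mid")])
sc=ctrl.snapshot("scene")
for n in ("tray_floor","bay","tray_handle"): print(n,[(np.round(r["xyz"],3),round(r["p"],2)) for r in ctrl.tip_of("scene",n)])
print("expected handle",H0+arc(2.094))
cv2.imwrite("pics/c.png",cv2.resize(np.vstack([im,sc]),(0,0),fx=.625,fy=.625)[:,:,::-1])
E
```

```text
stop 11.9 [0.6366 0.0218 0.1176] F [ 7.3 -6.8  0.6] op 0.126 g 61.6
rel 12.6 [0.6356 0.0227 0.117 ] F [ 0.  -0.1 -0.5] op 0.998 g 0.0
hover 14.3 [ 0.5506 -0.1888  0.2494] F [-0.6  0.9  0.9] op 0.999 g 0.0
(array([ 0.58170032, -0.20873634]), 99.55204772949219, 28.965303421020508, np.float32(15.586129))
[array([ 0.582, -0.206,  0.026])]
tray_floor [(array([0.639, 0.026, 0.08 ]), 0.71)]
bay []
tray_handle []
expected handle [0.63569088 0.02266242 0.13503079]
```

View pics/c.png

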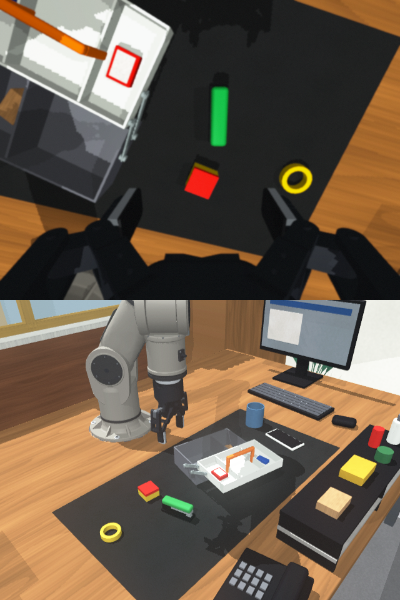

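```bash
python3 - <<'E'
from h import *
g=np.array([.5815,-.2085,.016]); qs=quat(np.radians(-74.4))
ctrl.move_ptp(g+[0,0,.1],qs)
print("hit",ctrl.move_l(g,.08,threshold=12)); z0=rep("down")["tool_pos"][2]
ctrl.set_gripper(0.); rep("grip")
ctrl.move_l(g+[0,0,.234],.15); rep("lift")
bay=H0-.0395*Y; bay[2]=0
ctrl.move_ptp(bay+[0,0,.25],quat(YAW)); rep("over")
ctrl.dwell(.2); s=rep()
im=ctrl.snapshot("wrist"); sd=ctrl.snapshot("scene")
cv2.imwrite("pics/d.png",cv2.resize(np.vstack([im,sd]),(0,0),fx=.625,fy=.625)[:,:,::-1])
print(z0)
E
```

```text
hit False
down 16.7 [ 0.5818 -0.2086  0.0164] F [ 0.9  0.1 -0.6] op 1.0 g 0.0
grip 17.2 [ 0.5816 -0.2085  0.0162] F [-1.2  0.7  3.7] op 0.32 g 58.7
lift 18.9 [ 0.5812 -0.2084  0.2493] F [ 0.2 -0.  -2.4] op 0.321 g 59.0
over 20.1 [0.4754 0.0195 0.2503] F [ 0.6  0.  -1.5] op 0.321 g 59.1
20.3 [0.4753 0.0191 0.2501] F [ 0.8  0.6 -1.5] op 0.316 g 59.1
0.01644790234299075
```

View pics/d.png

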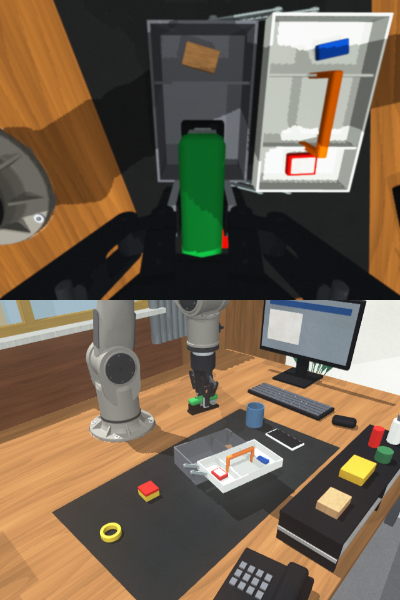

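```bash
python3 - <<'E'
from h import *
bay=H0-.0395*Y; bay[2]=0
print(ctrl.move_l(bay+[0,0,.036],.12,threshold=15)); s=rep("near")
if s["tool_pos"][2]<.04:
    print(ctrl.move_l(bay+[0,0,.0195],.03,threshold=5)); rep("floor")
    ctrl.set_gripper(.6); rep("open"); ctrl.dwell(.4)
    ctrl.move_l(bay+[0,0,.25],.15); s=rep("up")
    im=ctrl.snapshot("wrist"); print([(np.round(r["xyz"],3),r["p"]) for r in ctrl.tip_of("wrist","stapler_mid")],bay)
    cv2.imwrite("pics/e.png",im[:,:,::-1])
E
```

```text
False
near 22.3 [0.4751 0.0202 0.0364] F [-0.1  0.4 -1.5] op 0.324 g 59.1
True
floor 22.9 [0.4751 0.0201 0.0199] F [1.6 0.3 2. ] op 0.32 g 59.8
open 23.2 [0.4745 0.0202 0.0198] F [-0.2 -0.3 -0.6] op 0.598 g 0.0
up 25.3 [0.4746 0.02   0.2496] F [ 0.  -0.7 -1.3] op 0.601 g 0.0
[(array([0.477, 0.022, 0.028]), 0.77)] [0.47491799 0.02005826 0.        ]
```

View pics/e.png

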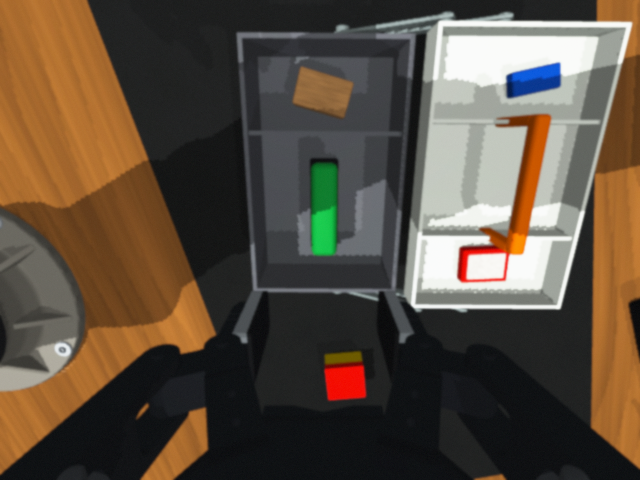

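The stapler stands upright in the right compartment at pixel (324,208). The pack is in the left cell, and the eraser and clip box are in the open tray. Next I close the tray.

```bash
python3 - <<'E'
from h import *
p0=H0-[0,0,.018]; e=p0+arc(2.094)
ctrl.set_gripper(1.); ctrl.move_ptp(e+[0,0,.1],quat(YAW))
print(ctrl.move_l(e,.1,threshold=15)); rep("down")
ctrl.set_gripper(0.); rep("grip")
for q in np.radians(np.arange(110,1,-12)):
    ctrl.move_l(p0+arc(q),.1); s=rep(round(q,2))
    if np.linalg.norm(s["contact_force"])>45: break
else:
    print(ctrl.move_l(p0+arc(0),.03,threshold=20)); rep("closed")
    ctrl.set_gripper(1.); s=rep("rel")
    ctrl.move_l(np.array(s["tool_pos"])+[0,0,.2],.15); s=rep("up")
    im=ctrl.snapshot("wrist"); print([(np.round(r["xyz"],3),r["p"]) for r in ctrl.tip_of("wrist","tray_handle")])
    sd=ctrl.snapshot("side")
    for n in ["tray_handle","mug_mid","phone_mid","note_cube_mid","tape_roll_mid"]: print(n,[np.round(r["xyz"],3) for r in ctrl.tip_of("side",n)[:1]])
    cv2.imwrite("pics/f.png",cv2.resize(np.vstack([im,sd]),(0,0),fx=.625,fy=.625)[:,:,::-1])
E
```

```text
False
down 27.8 [0.6361 0.0226 0.1176] F [-0.4 -0.7  0.1] op 1.005 g 0.0
grip 28.5 [0.6369 0.0224 0.1176] F [ 6.4 -1.4 -0.3] op 0.126 g 60.8
1.92 28.8 [0.628  0.0246 0.1304] F [ 7.5 -3.4  2.3] op 0.123 g 61.2
1.71 29.1 [0.6149 0.0278 0.1433] F [ 6.8 -1.6  5.1] op 0.127 g 61.6
1.5 29.5 [0.5993 0.0316 0.1532] F [ 5.4 -0.9  7.2] op 0.127 g 61.9
1.29 29.8 [0.5818 0.0358 0.1596] F [2.6 0.2 9.7] op 0.127 g 62.3
1.08 30.1 [0.5632 0.0402 0.162 ] F [ 0.7  1.9 12.1] op 0.124 g 62.5
0.87 30.5 [0.5443 0.0448 0.1604] F [-2.1  2.1 10.5] op 0.13 g 62.3
0.66 30.8 [0.5262 0.0491 0.1547] F [-0.9  4.   1. ] op 0.128 g 61.0
0.45 31.2 [0.5108 0.0528 0.1459] F [ 3.8  5.8 -8.4] op 0.126 g 59.9
0.24 31.5 [0.4974 0.056  0.134 ] F [ 6.9  5.8 -8.5] op 0.127 g 60.2
0.03 31.9 [0.4866 0.0586 0.1194] F [ 7.9  4.9 -7.6] op 0.123 g 60.7
False
closed 32.1 [0.4855 0.0589 0.1172] F [ 5.6  5.9 -0.1] op 0.125 g 61.9
rel 32.8 [0.484  0.0585 0.117 ] F [ 0.5 -0.7  0.2] op 1.001 g 0.0
up 34.3 [0.4837 0.0584 0.3167] F [0.3 0.7 0.2] op 0.998 g 0.0
[(array([ 0.464, -0.026,  0.084]), 0.66), (array([0.479, 0.053, 0.134]), 0.57)]
tray_handle [array([0.484, 0.061, 0.136])]
mug_mid [array([0.428, 0.398, 0.041])]
phone_mid [array([0.596, 0.38 , 0.006])]
note_cube_mid [array([ 0.447, -0.22 ,  0.016])]
tape_roll_mid [array([ 0.505, -0.4  ,  0.007])]
```

View pics/f.png

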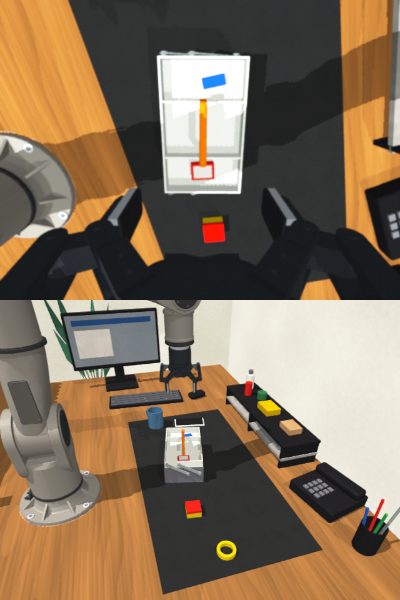

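The tray is closed over the box, with its handle back at the start position. The eraser (213,81) and clip box (203,171) are in the tray, and the bystanders have not moved.

```bash
python3 -c "
from workcell import ctrl
print(ctrl.close_job())"
```

```text
the job is handed in; nothing more can be done
None
```

The stapler stands in the right compartment under the fully closed tray, nothing else on the desk was disturbed, and the job was handed in at about 34 s; no verdict came back.

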